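# Set the screw feeder to its third click and start it

## Robot

A 6-joint arm with a two-finger parallel gripper is mounted at the origin on the work surface. World frame = base frame: x ahead of the robot, y to its left, z up, the work surface at z = 0. Lengths are in m, angles in rad, forces in N, time in s.
With the tool pointing down it reaches from about 0.325 to 0.9 m from the base axis. Payload 6.1 kg.
Tool frame: the origin (TCP) lies midway between the tips of the shut fingers; the grasp point (between the pads) lies 19 mm behind it; z points along the fingers, y is the line along which they close (so a half turn about z gives the same grasp; the last joint's range is limited). The gripper opens to 85 mm and grips with 20 to 120 N. Pads are 22 mm wide; open, the fingers measure 114 mm over their backs; the gripper's body (76 mm by 85 mm) begins 54 mm behind the grasp point. The pads swing forward as they close: fully open they stand 13 mm farther back than shut.
Start: joints at [1.047, 0.22, 1.526, -0, 1.395, -0.126], TCP at [0.242, 0.576, 0.202] pointing down, gripper open.
Joint ranges: [-2.98, 2.98], [-0.91, 2.08], [0.09, 2.57], [-1.24, 4.39], [0.2, 2.65], [-2.68, 2.68]. Speed limits (rad/s): [2.57, 2.57, 3.01, 3.14, 3.14, 3.14].

## Interface

Orientations are given as [roll, pitch, yaw] about the fixed x, y, z axes, in that order (R = Rz(yaw) Ry(pitch) Rx(roll)).
In Python, from plant import movep, move_l, set_joints, gripper_to, hold, inverse_kinematics, observe, get_image, get_calibration, Unreachable, job_done gives the robot as it stands. Calls block until the motion is done:
- movep(position, orientation): joint-space move of the TCP to a pose.
- move_l(position, feed=0.15, rotation=None, max_force=None): straight line of the TCP; rotation=None keeps the orientation; feed is the mean speed in m/s. With max_force (N) it stops when the force on the tool has changed by that much, and returns True; else False.
- set_joints(angles): joint-space move.
- gripper_to(opening, f_grip=None): finger opening in m; f_grip is the grip in N (None keeps the last); returns when the fingers have stopped.
- hold(seconds).
- inverse_kinematics(position, orientation): joint angles nearest the present ones, or None.
- observe(): the state.
- get_image(name): name is "side" or "top" or "wrist"; returns (picture, depth): 420x560x3 uint8, red, green, blue; 420x560 float32, m along the optical axis (not along the pixel's ray), 0 where there is no reading.
- get_calibration(name): a dict with "intrinsics" (3x3 intrinsics, pixels), "world_from_camera" (4x4, takes a point from camera to world coordinates). Camera axes: x right, y down, z forward; pixel columns grow to the right and rows downward; lengths in m; the calibration is good to about 2 mm. A picture is of the moment at which its call begins: read the wrist's pose just before it. get_calibration takes no time and is no camera call; for the wrist camera it gives the pose at the moment of the call.
A pose or a line that the arm cannot do raises Unreachable and nothing moves.
- job_done(): hands the job in; it is judged then, once.
The state is a dict: "time_s": time; "q": joint angles; "joint_velocities": joint speeds; "joint_torque": joint torques, N m; "eef_pos": TCP position; "tcp_rot": TCP orientation; "ft_force": force on the tool from outside, world axes, zero at the start; "torque": the same for the moment, N m; "opening": finger opening in m; "grasp_force": force on a finger pad.
Only numpy, scipy, OpenCV 4.12 (cv2) and the standard library are available. Lean on these libraries where they do the work, as an engineer would, in place of code of your own. Each camera call takes 0.05 s, during which the arm holds its last target. There are 200 camera calls.

## Task

Get the screw feeder ready: with the closed fingertips push its tall black paddle lever, parked at its home end, along the slot and count the clicks, stopping at the third click (the second long mark on the deck; the first marks home) without ever running on past it. Only then press the larger round button fully down with a fingertip, let it spring back up, and move away. Push gently: do not pinch or grip anything, leave the small button alone, and do not shift the loose things around the feeder.

Things in the scene. Friction and masses are not known exactly. Their poses are not given: they have to be found in the camera images.
- feeder: white screw feeder fixed to the bench, yawed up to 45 degrees. Origin: on the table, underside. In its frame: flat deck 60 mm above the table, x -70 to 60, y -140 to 140 mm; behind it, x 60 to 160 mm, a screw hopper, rim 85 mm high. The lever's slot runs along y at x = 20 mm; the deck is bare 80 mm before the lever's home (y = -40 mm)
- lever_top (a point): centre of the top of the paddle lever: an upright black plate rising from the slot, 22 mm along the feeder's x, 10 mm along its y, its top 47 mm above the deck. It slides only along the feeder's y
- lever (a joint): lever travel from home, m, growing to the feeder's +y; starts at 0 (end stop), far stop 0.080. Detents at 0, 0.016, 0.032, 0.048 (third click), 0.064, 0.080. Each click takes a push of 4 to 8 N up to midway between two detents; the lever then snaps ahead by itself into the next and stays. Left alone it settles within 1 mm of a detent
- third_notch (a point): point on the deck surface, in the slot (x = 20, y = 8 mm of the feeder), where the lever stands at its third click. Six dark lines on the slot's -x side, 16 mm apart, mark the lever's rest positions; those of home and of the third click are longer
- start_top (a point): centre of the top of the larger round grey button (32 mm across, in a black housing) on the deck, at x = -30, y = 105 mm of the feeder. Pressed straight down; nothing stands within 35 mm of its centre
- start (a joint): how far the larger button is pressed, in m: 0 up, 0.006 fully down; a spring, about 5 N when fully down, returns it
- eject (a joint): how far the small round grey button (18 mm across, at x = -35, y = 50 mm of the feeder) is pressed, in m: leave it at 0
- socket: small steel driver socket, 18 mm across and 28 mm tall, standing on the feeder's deck near the corner before the lever's home end; loose, to be left where it is; origin at the centre of its underside
- module_a: half-assembled unit (black tray 110 x 26 mm, green board, silver motor; 28 mm tall) lying in front of the feeder; loose, to be left where it is; origin at the centre of its underside
- yellow_bin: open yellow screw bin, 85 x 120 x 45 mm, beside the feeder's +y end; loose, to be left where it is; origin at the centre of its underside
- clear_box: open clear screw box, 80 x 80 x 30 mm, beside the feeder's -y end; loose, to be left where it is; origin at the centre of its underside

How it is judged:
By the outcome, as a careful person would: the job done as asked, in the order asked, and still so for the second after the job is handed in, with the robot touching nothing.
It also fails if it takes over 51 s, if anything falls off the work surface, if the arm or the gripper's body presses on something with over 40 N, if the wrist force passes 120 N, or if a joint passes its speed limit or range.

## Working session

There is one attempt and no reset: what is moved stays moved. The work goes in short steps, each a Python script; the robot and the scene stay as the last script left them, time stands still between calls to the robot, and variables do not carry over. Pictures are saved under pics/ and viewed, at most 10 in all, crops included, and the job is handed in when it is done.

```bash
ls; mkdir -p pics; python3 - <<'E'
from plant import *
import cv2,numpy as np
for n in("top","side"):
    p,d=get_image(n); cv2.imwrite(f"pics/{n}0.png",p[:,:,::-1]); np.save(f"{n}0.npy",d)
    c=get_calibration(n);print(n,np.round(c["intrinsics"],1).tolist(),np.round(c["world_from_camera"],3).tolist())
o=observe();print(o["time_s"],o["tcp_rot"],o["ft_force"])
E
```

```text
pics
top [[389.2, 0.0, 280.8], [0.0, 389.2, 206.4], [0.0, 0.0, 1.0]] [[0.022, -0.983, 0.185, 0.464], [-0.999, -0.016, 0.034, 0.062], [-0.031, -0.185, -0.982, 0.844], [0.0, 0.0, 0.0, 1.0]]
side [[444.9, 0.0, 278.8], [0.0, 444.9, 207.4], [0.0, 0.0, 1.0]] [[0.745, -0.521, 0.418, 0.206], [-0.667, -0.582, 0.464, -0.364], [0.001, -0.625, -0.781, 0.81], [0.0, 0.0, 0.0, 1.0]]
0.1 [-3.13983990e+00 -1.92722613e-04  2.74380912e+00] [ 0.0017685   0.29716633 -0.27942619]
```

View pics/top0.png

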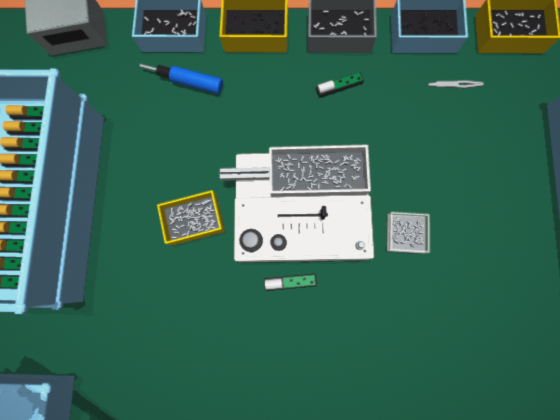

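View pics/side0.png

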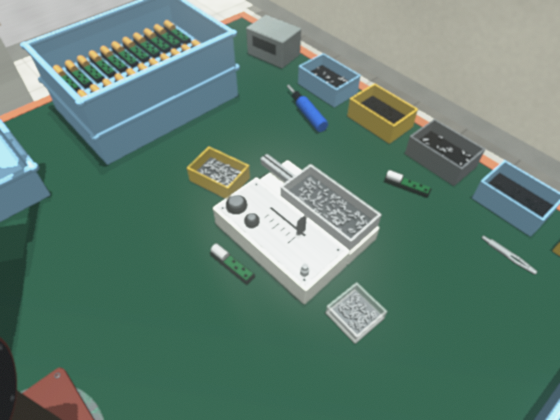

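The top view shows the lever at (323,212), the big button at (251,240), the small one at (278,242), the socket at (361,245) and the deck's front corners at (234,261) and (373,259). The feeder's yaw is near 0. The side view agrees.

```bash
cat > h.py <<'E'
from plant import *
import cv2,numpy as np
def ray(c,u,v,z):
    K=np.array(c["intrinsics"]);T=np.array(c["world_from_camera"])
    r=T[:3,:3]@np.linalg.solve(K,[u,v,1]);o=T[:3,3]
    return o+r*(z-o[2])/r[2]
def dep(c,d,u,v):
    K=np.array(c["intrinsics"]);T=np.array(c["world_from_camera"])
    return T[:3,:3]@(np.linalg.solve(K,[u,v,1])*d[int(v),int(u)])+T[:3,3]
def fit(f,w): # planar rigid fit: w = R f + t
    f=np.array(f);w=np.array(w)[:,:2];a=f-f.mean(0);b=w-w.mean(0)
    y=np.arctan2((a[:,0]*b[:,1]-a[:,1]*b[:,0]).sum(),(a*b).sum())
    R=np.array([[np.cos(y),-np.sin(y)],[np.sin(y),np.cos(y)]]);t=w.mean(0)-R@f.mean(0)
    return y,t,(f@R.T+t-w)
E
python3 - <<'E'
from h import *
c=get_calibration("top");d=np.load("top0.npy")
pts=[((251,240),(-30,105),None),((278,242),(-35,50),None),((234.5,261),(-70,140),.06),((373,259),(-70,-140),.06),((323,210),(20,-40),.107)]
f=[];w=[]
for (u,v),p,z in pts:
    q=dep(c,d,u,v); print(p,np.round(q,4))
    w.append(ray(c,u,v,z or q[2]));f.append(np.array(p)/1000)
y,t,r=fit(f,w);print(y,t,np.round(r*1000,1).tolist())
print("socket",dep(c,d,361,244))
E
```

```text
(-30, 105) [0.5388 0.1457 0.0823]
(-35, 50) [0.5361 0.0927 0.0803]
(-70, 140) [0.5009 0.1887 0.0007]
(-70, -140) [ 0.5114 -0.1084 -0.0018]
(20, -40) [0.597  0.0065 0.1046]
0.03962426648455108 [0.57343738 0.04427555] [[0.5, 2.3], [0.4, 0.2], [-0.4, 1.6], [1.1, -2.5], [-1.6, -1.6]]
socket [ 0.53482095 -0.06832973  0.08559716]
```

```bash
python3 - <<'E'
from h import *
gripper_to(0.0,20)
move_l([0.242,0.576,0.33],0.25)
movep([0.53,0.03,0.30],[np.pi,0,np.pi/2+.04])
o=observe();print(o["time_s"],o["q"],o["eef_pos"],o["ft_force"],o["opening"])
c=get_calibration("wrist");p,d=get_image("wrist");np.save("w1.npy",d);np.savez("w1c.npz",**c)
cv2.imwrite("pics/w1.png",p[:,:,::-1]);print(c)
E
```

```text
3.7417 [-9.06808818e-02 -5.35583110e-02  1.63575374e+00  2.99157914e-04
  1.55925448e+00 -1.32072635e-01] [0.53005511 0.03083538 0.30007007] [ 0.74205985 -0.90473954  0.14276747] -0.00014118440479385039
{'intrinsics': array([[321.67293636,   0.        , 286.34794316],
       [  0.        , 321.67293636, 208.41543327],
       [  0.        ,   0.        ,   1.        ]]), 'world_from_camera': array([[ 9.99169669e-01,  3.89973885e-02,  1.17973048e-02,
         5.27750451e-01],
       [ 4.07427604e-02, -9.56269920e-01, -2.89634025e-01,
         1.04015471e-01],
       [-1.35628959e-05,  2.89874188e-01, -9.57064760e-01,
         4.71998844e-01],
       [ 0.00000000e+00,  0.00000000e+00,  0.00000000e+00,
         1.00000000e+00]])}
```

View pics/w1.png

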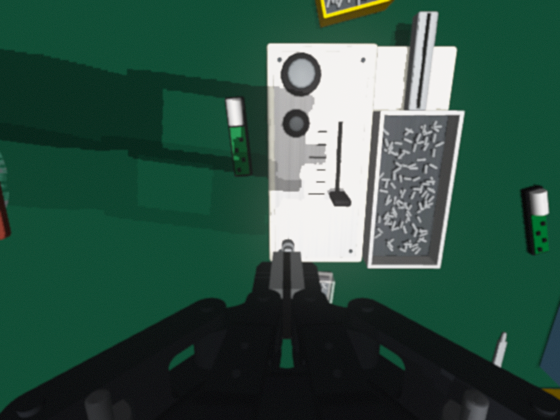

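The wrist view shows the long marks at rows about 157 (third click) and 193 (home), the lever top at (341,198), the big button at (301,74) and the small one at (296,123). I'll zoom in to refine these.

```bash
python3 - <<'E'
import cv2
p=cv2.imread("pics/w1.png")[35:275,255:385]
cv2.imwrite("pics/w1z.png",cv2.resize(p[:185],None,fx=3.2,fy=3.2,interpolation=cv2.INTER_CUBIC))
E
```

```text
(no output)
```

View pics/w1z.png

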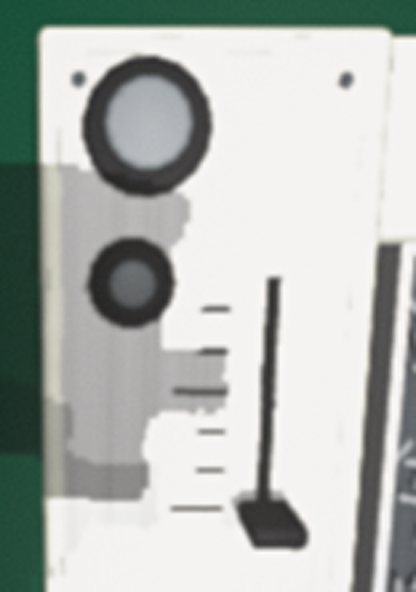

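```bash
python3 - <<'E'
from h import *
c=dict(np.load("w1c.npz"));d=np.load("w1.npy")
Z=lambda a,b:(255+a/3.2,35+b/3.2)
P=[(Z(149,122),(-30,105),None),(Z(131,283),(-35,50),None),(Z(268,391),(20,8),.06),(Z(263.5,508),(20,-40),.06),(Z(271,309),(20,40),.06),(Z(279,532),(20,-40),.107)]
f=[];w=[]
for (u,v),p,z in P:
    q=dep(c,d,u,v);print(p,np.round(q,4));w.append(ray(c,u,v,z or q[2]));f.append(np.array(p)/1000)
y,t,r=fit(f,w);print(y,t,np.round(r*1000,1).tolist())
E
```

```text
(-30, 105) [0.5432 0.1455 0.0815]
(-35, 50) [0.5396 0.0905 0.0804]
(20, 8) [0.5967 0.0505 0.0614]
(20, -40) [0.5963 0.0065 0.0771]
(20, 40) [0.5951 0.0822 0.0609]
(20, -40) [0.5978 0.0048 0.1059]
0.03986325258857755 [0.57695169 0.04204147] [[-0.4, 0.3], [0.4, 0.2], [-0.3, 0.5], [-0.7, 0.6], [0.1, 0.6], [0.9, -2.2]]
```

```bash
cat >> h.py <<'E'
YAW=.0399;T0=np.array([.577,.042])
ROT=[np.pi,0,np.pi/2+YAW]
EY=np.array([-np.sin(YAW),np.cos(YAW)])
def W(x,y,z): 
    c,s=np.cos(YAW),np.sin(YAW);return [T0[0]+c*x-s*y,T0[1]+s*x+c*y,z]
def fy(): # TCP in feeder frame, y and push force along y
    o=observe();return np.dot(np.array(o["eef_pos"])[:2]-T0,EY), np.dot(np.array(o["ft_force"])[:2],EY),o["time_s"]
E
python3 - <<'E'
from h import *
movep(W(.02,-.078,.16),ROT)
move_l(W(.02,-.078,.083),.08)
hold(.2);print(fy(),observe()["ft_force"])
hit=move_l(W(.02,-.046,.083),.015,max_force=2.0)
print(hit,fy()); hold(.1);print(fy())
c=get_calibration("wrist");p,d=get_image("wrist");np.savez("w2c.npz",**c)
cv2.imwrite("pics/w2.png",p[:,:,::-1])
E
```

```text
(np.float64(-0.07810460386696791), np.float64(0.6240415183819266), 5.825) [-0.17550338  0.61753228 -0.67186194]
False (np.float64(-0.046069234179572226), np.float64(-0.054211892032329755), 8.1083)
(np.float64(-0.04603257751370745), np.float64(-0.8002169260309084), 8.2083)
```

View pics/w2.png

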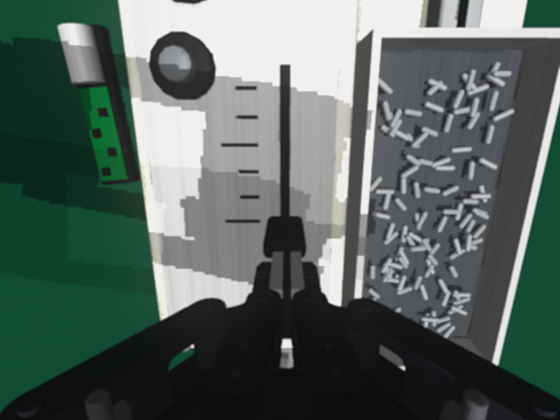

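```bash
python3 - <<'E'
from h import *
c=dict(np.load("w2c.npz"));T=np.linalg.inv(c["world_from_camera"])
def pr(p):
    q=c["intrinsics"]@(T[:3,:3]@np.array(p)+T[:3,3]);return np.round(q[:2]/q[2],0)
for l in(0,.016):
  print(l,[pr(W(.02+a,-.04+l+b,.107)).tolist() for b in(.005,-.005) for a in(-.011,.011)])
print("marks",pr(W(.005,-.04,.06)),pr(W(.005,.008,.06)))
print("tip",pr(W(.02,-.046+.011,.083)),pr(W(.02,-.046,.083)))
E
python3 - <<'E'
import cv2
p=cv2.imread("pics/w2.png")[190:310,210:370]
cv2.imwrite("pics/w2z.png",cv2.convertScaleAbs(cv2.resize(p,None,fx=5,fy=5,interpolation=cv2.INTER_CUBIC),alpha=2,beta=30))
E
```

```text
0 [[263.0, 242.0], [307.0, 242.0], [263.0, 260.0], [307.0, 260.0]]
0.016 [[262.0, 211.0], [308.0, 211.0], [263.0, 231.0], [307.0, 231.0]]
marks [262. 221.] [260. 145.]
tip [285. 225.] [285. 243.]
```

View pics/w2z.png

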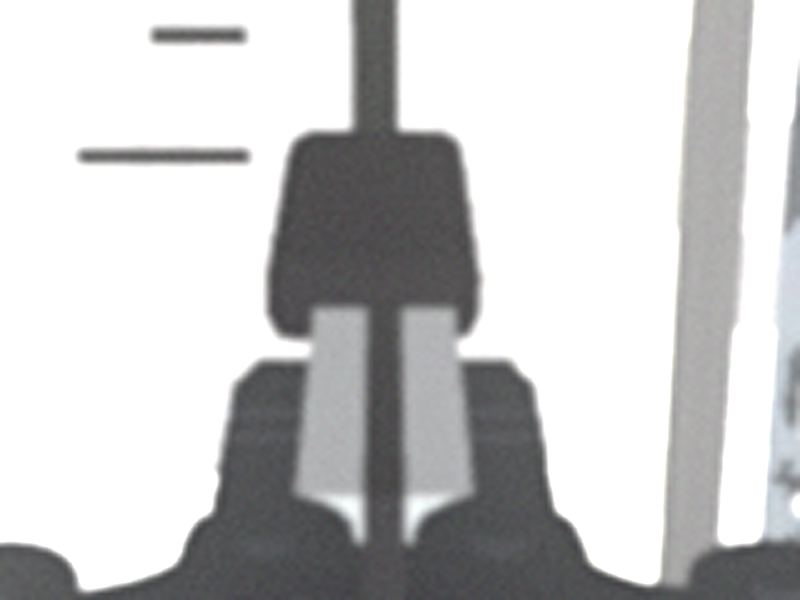

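The lever is still at home: its top's near edge is at row 257 and the prediction was 260. The fingertips are just short of contact, so I'll step forward and watch the force.

```bash
cat >> h.py <<'E'
def step(y):
    move_l(W(.02,y,.083),.02)
    r=[]
    for _ in range(4): hold(.02); r.append(fy())
    r=np.array(r);print(f"{y*1e3:.1f} act {r[-1,0]*1e3:.2f} F {r[:,1].mean():.2f} t {r[-1,2]:.2f}",flush=True)
    return r[:,1].mean()
E
python3 - <<'E'
from h import *
for y in np.arange(-.045,-.0345,.001): step(y)
E
```

```text
-45.0 act -44.96 F 0.08 t 8.57
-44.0 act -43.97 F -0.04 t 8.89
-43.0 act -43.00 F -0.46 t 9.21
-42.0 act -41.99 F -0.08 t 9.53
-41.0 act -40.99 F -0.31 t 9.84
-40.0 act -39.99 F 0.04 t 10.16
-39.0 act -38.99 F 0.11 t 10.47
-38.0 act -37.96 F -0.29 t 10.79
-37.0 act -36.97 F 0.38 t 11.11
-36.0 act -35.98 F 0.17 t 11.43
-35.0 act -34.99 F -0.42 t 11.74
```

```bash
python3 - <<'E'
from h import *
p,d=get_image("wrist");q,_=get_image("side")
a=cv2.resize(p[150:310,190:390],(500,400),interpolation=cv2.INTER_CUBIC)
b=cv2.resize(q[170:290,200:400],(300,180),interpolation=cv2.INTER_CUBIC)
m=np.full((400,800,3),0,np.uint8);m[:,:500]=a;m[:180,500:]=b
cv2.imwrite("pics/w3.png",cv2.convertScaleAbs(m[:,:,::-1],alpha=1.7,beta=20));print(observe()["eef_pos"],observe()["opening"])
E
```

```text
[0.59838808 0.0078384  0.08300833] 0.0001353662628960549
```

View pics/w3.png

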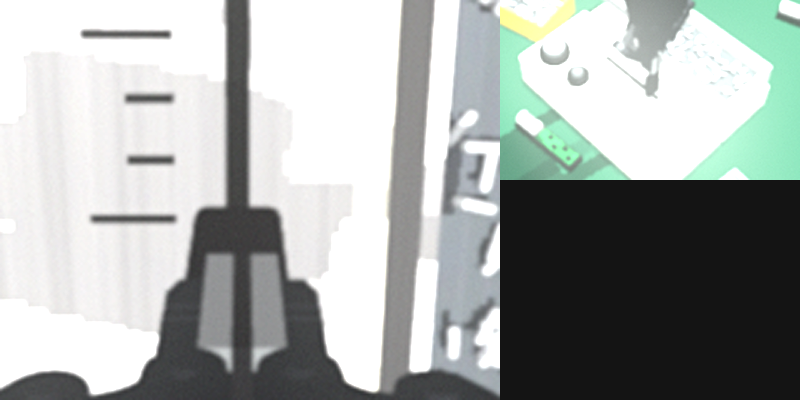

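The lever still stands at home, and there is no force although the TCP reads the same place. Depth should show what is actually where.

```bash
python3 - <<'E'
from h import *
def fr(q): 
    v=q[:2]-T0;c,s=np.cos(YAW),np.sin(YAW);return np.round([1e3*(c*v[0]+s*v[1]),1e3*(-s*v[0]+c*v[1]),1e3*q[2]],1).tolist()
c=get_calibration("wrist");p,d=get_image("wrist");
for v in range(226,300,4): print(v,[(fr(dep(c,d,u,v)),int(p[v,u].mean())) for u in(272,277,285,292)])
q,e=get_image("side");cs=get_calibration("side");np.save("s3.npy",e)
cv2.imwrite("pics/s3.png",cv2.resize(q[150:290,220:370],(750,600)[:2],interpolation=cv2.INTER_CUBIC)[:,:,::-1])
T=np.linalg.inv(cs["world_from_camera"])
for P in (observe()["eef_pos"],W(.02,-.04,.107),W(.02,-.04,.06)):
    k=cs["intrinsics"]@(T[:3,:3]@np.array(P)+T[:3,3]);print((k[:2]/k[2]-[220,150])*[5,600/140])
E
```

```text
226 [([11.5, -32.4, 60.8], 125), ([14.7, -32.7, 59.9], 126), ([19.8, -32.2, 61.3], 30), ([24.3, -32.7, 59.8], 127)]
230 [([11.4, -35.2, 60.6], 125), ([14.7, -34.9, 61.4], 127), ([19.8, -35.2, 60.7], 30), ([24.3, -35.5, 59.7], 128)]
234 [([11.8, -35.0, 68.0], 25), ([14.9, -35.2, 67.7], 26), ([19.8, -35.8, 66.2], 24), ([24.2, -35.0, 68.2], 27)]
238 [([12.1, -34.7, 75.4], 24), ([15.0, -35.3, 73.8], 25), ([19.9, -35.1, 74.5], 25), ([24.1, -34.9, 74.9], 26)]
242 [([12.3, -35.0, 80.7], 24), ([15.3, -34.6, 81.8], 25), ([19.9, -35.4, 79.8], 24), ([24.0, -35.0, 80.8], 24)]
246 [([12.5, -35.2, 86.2], 25), ([15.4, -35.1, 86.3], 23), ([19.9, -34.8, 87.2], 23), ([23.9, -34.6, 87.5], 26)]
250 [([12.8, -35.1, 92.0], 25), ([15.5, -34.9, 92.3], 28), ([19.9, -35.1, 91.9], 24), ([23.8, -34.8, 92.7], 32)]
254 [([13.0, -35.2, 96.8], 51), ([16.4, -24.2, 120.4], 76), ([20.1, -24.3, 120.3], 27), ([23.3, -25.0, 118.8], 76)]
258 [([14.3, -24.5, 124.0], 59), ([16.5, -24.4, 124.2], 75), ([20.1, -24.4, 124.3], 24), ([23.2, -24.8, 123.4], 75)]
262 [([14.4, -25.0, 127.0], 70), ([16.7, -24.2, 128.7], 74), ([20.1, -
[... 485 characters left out ...]
, ([22.9, -24.3, 142.3], 76)]
282 [([15.2, -25.0, 144.3], 75), ([17.1, -24.7, 144.7], 74), ([20.2, -24.8, 144.5], 22), ([22.9, -24.8, 144.6], 71)]
286 [([15.3, -24.6, 147.9], 74), ([17.2, -24.8, 147.6], 74), ([20.2, -25.0, 147.3], 23), ([22.8, -24.4, 148.1], 72)]
290 [([15.5, -23.5, 152.6], 43), ([17.2, -25.5, 149.2], 102), ([20.2, -25.2, 149.8], 27), ([22.8, -25.4, 149.3], 106)]
294 [([15.7, -23.0, 156.0], 24), ([17.4, -23.4, 155.4], 23), ([20.2, -27.6, 148.5], 26), ([22.8, -26.6, 150.1], 95)]
298 [([15.7, -23.6, 157.5], 22), ([17.5, -23.3, 158.0], 26), ([20.2, -27.3, 151.7], 26), ([22.8, -28.1, 150.5], 51)]
[400.58285541 317.09688394]
[411.90138238 292.44619005]
[407.059957   351.43012941]
```

View pics/s3.png

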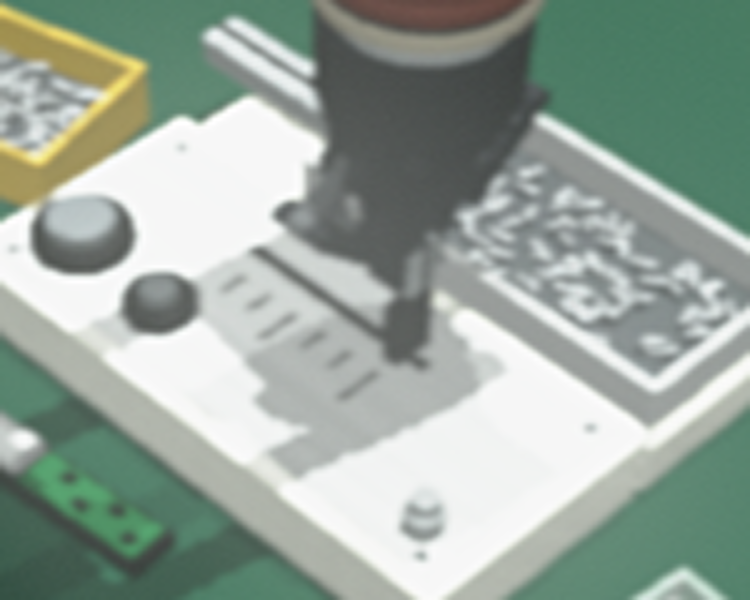

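The finger's front edge ends at z ≈ 0.119 while the TCP reads 0.083, so the shut tips seem to pass over the lever. I'll compare this with the unobstructed first wrist image.

```bash
python3 - <<'E'
from h import *
c=dict(np.load("w1c.npz"));d=np.load("w1.npy");p=cv2.imread("pics/w1.png")
t=np.array([.53006,.03084,.30007])
for v in range(240,300,4): print(v,[(np.round(1e3*(dep(c,d,u,v)-t),0).tolist(),int(p[v,u].mean())) for u in(277,285,292)])
# top camera view of the gripper now
q,e=get_image("top");ct=get_calibration("top")
q0=np.load("top0.npy");o=np.array(observe()["eef_pos"]);print(o,observe()["time_s"])
cs=get_calibration("side");e=np.load("s3.npy")
for (a,b) in [(400,280),(410,270),(420,270),(420,285),(425,295),(415,300),(405,300),(405,320),(410,340),(400,350)]:
    u,v=220+a/5,150+b*140/600; k=dep(cs,e,u,v);print((a,b),np.round(1e3*(k-o),0))
E
```

```text
240 [([-8.0, -97.0, -240.0], 241), ([3.0, -94.0, -234.0], 97), ([12.0, -96.0, -239.0], 193)]
244 [([-8.0, -104.0, -240.0], 241), ([3.0, -96.0, -224.0], 149), ([12.0, -96.0, -225.0], 125)]
248 [([-8.0, -109.0, -240.0], 242), ([3.0, -98.0, -215.0], 107), ([12.0, -100.0, -220.0], 120)]
252 [([-4.0, 10.0, 34.0], 104), ([-0.0, 11.0, 35.0], 64), ([3.0, 10.0, 34.0], 93)]
256 [([-4.0, 10.0, 38.0], 82), ([-0.0, 10.0, 38.0], 37), ([3.0, 10.0, 38.0], 85)]
260 [([-4.0, 11.0, 43.0], 81), ([-0.0, 10.0, 43.0], 35), ([3.0, 11.0, 43.0], 84)]
264 [([-4.0, 10.0, 46.0], 80), ([-0.0, 10.0, 47.0], 34), ([3.0, 10.0, 47.0], 85)]
268 [([-4.0, 10.0, 50.0], 80), ([-0.0, 10.0, 50.0], 32), ([3.0, 11.0, 51.0], 82)]
272 [([-4.0, 10.0, 53.0], 79), ([-0.0, 10.0, 54.0], 30), ([3.0, 10.0, 54.0], 80)]
276 [([-3.0, 10.0, 57.0], 78), ([-0.0, 10.0, 57.0], 27), ([3.0, 10.0, 57.0], 80)]
280 [([-3.0, 10.0, 61.0], 76), ([-0.0, 10.0, 60.0], 27), ([2.0, 11.0, 61.0], 77)]
284 [([-3.0, 10.0, 64.0], 77), ([-0.0, 10.0, 63.0], 25), ([2.0, 10.0, 63.0], 75)]
288 [([-3.0, 10.0, 66.0], 85), ([-0.0, 11.0, 67.0], 22), ([2.0, 10.0, 66.0], 83)]
292 [([-3.0, 11.0, 71.0], 53), ([-0.0, 10.0, 68.0], 25), ([2.0, 9.0, 67.0], 111)]
296 [([-3.0, 11.0, 73.0], 22), ([-0.0, 8.0, 67.0], 26), ([2.0, 7.0, 66.0], 77)]
[0.59836649 0.00779334 0.08299135] 11.9917
(400, 280) [-11.  -8.  46.]
(410, 270) [ -9. -11.  55.]
(420, 270) [ -2. -11.  48.]
(420, 285) [ -3. -12.  39.]
(425, 295) [  3. -10.  24.]
(415, 300) [-2. -9. 25.]
(405, 300) [-4. -6. 22.]
(405, 320) [-392. -371.  727.]
(410, 340) [-3. -9. -6.]
(400, 350) [ -9. -10.  -8.]
```

Both cameras put the shut fingertips about 34 mm short of the reported TCP, so I passed over the lever without touching it. I'll back off, go lower by that amount (with a force guard) and redo the approach.

```bash
sed -i 's/move_l(W(.02,y,.083),.02)/move_l(W(.02,y,.056),.02)/' h.py; python3 - <<'E'
from h import *
move_l(W(.02,-.078,.083),.06)
print("down hit",move_l(W(.02,-.078,.056),.04,max_force=4),observe()["eef_pos"])
move_l(W(.02,-.061,.056),.03)
b=step(-.060)
pk=0;clicks=0;yc=None
for y in np.arange(-.058,-.030,.001):
    F=step(y)-b
    if abs(F)>12: print("too much");break
    pk=max(pk,abs(F))
    if pk>2.5 and abs(F)<1: clicks+=1;pk=0;print("click",clicks)
    if clicks==2: break
E
```

```text
down hit False [ 0.60023771 -0.03518495  0.05610861]
-60.0 act -60.08 F -0.58 t 14.72
-58.0 act -57.95 F -0.33 t 15.03
-57.0 act -56.99 F -0.39 t 15.35
-56.0 act -55.96 F 0.20 t 15.67
-55.0 act -55.01 F -0.04 t 15.98
-54.0 act -54.23 F -2.35 t 16.30
-53.0 act -53.34 F -4.20 t 16.62
-52.0 act -52.24 F -5.18 t 16.93
-51.0 act -51.20 F -5.12 t 17.25
-50.0 act -50.10 F -5.12 t 17.57
-49.0 act -48.70 F -2.93 t 17.88
-48.0 act -47.28 F -0.41 t 18.20
click 1
-47.0 act -46.77 F -0.04 t 18.52
-46.0 act -45.95 F 0.07 t 18.83
-45.0 act -45.00 F 0.15 t 19.15
-44.0 act -43.99 F -0.28 t 19.47
-43.0 act -42.97 F 0.12 t 19.78
-42.0 act -41.97 F 0.43 t 20.10
-41.0 act -40.97 F -0.24 t 20.42
-40.0 act -39.97 F -0.05 t 20.73
-39.0 act -39.02 F -0.48 t 21.05
-38.0 act -38.26 F -2.17 t 21.37
-37.0 act -37.34 F -4.85 t 21.68
-36.0 act -36.23 F -4.93 t 22.00
-35.0 act -35.22 F -5.21 t 22.32
-34.0 act -34.12 F -5.10 t 22.63
-33.0 act -32.67 F -3.16 t 22.95
-32.0 act -31.28 F 0.03 t 23.27
click 2
```

```bash
python3 - <<'E'
from h import *
move_l(W(.02,-.023,.056),.02)
pk=0
for y in np.arange(-.022,-.0125,.001):
    F=abs(step(y)+.1); pk=max(pk,F)
    if pk>2.5 and F<1: print("click 3");break
move_l(W(.02,-.035,.056),.04)
move_l(W(.02,-.035,.12),.12)
p,d=get_image("wrist");q,_=get_image("side")
a=cv2.resize(p[60:300,150:390],(500,500),interpolation=cv2.INTER_CUBIC)
b=cv2.resize(q[160:280,210:340],(300,277),interpolation=cv2.INTER_CUBIC)
m=np.zeros((500,800,3),np.uint8);m[:,:500]=a;m[:277,500:]=b
cv2.imwrite("pics/w4.png",m[:,:,::-1]);print(observe()["time_s"])
c=get_calibration("wrist")
T=np.linalg.inv(c["world_from_camera"])
for P in [W(.02,.013,.06),W(.009,.013,.107),W(.009,.003,.107)]:
    k=c["intrinsics"]@(T[:3,:3]@np.array(P)+T[:3,3]);print((k[:2]/k[2]-[150,60])*500/240)
E
```

```text
-22.0 act -22.24 F -1.78 t 24.18
-21.0 act -21.36 F -3.70 t 24.50
-20.0 act -20.28 F -4.86 t 24.82
-19.0 act -19.24 F -5.16 t 25.13
-18.0 act -18.17 F -4.90 t 25.45
-17.0 act -16.74 F -3.48 t 25.77
-16.0 act -15.30 F -0.64 t 26.08
click 3
27.4917
[285.22885315 184.25970211]
[244.83592682 203.42791555]
[245.46814002 239.56414251]
```

View pics/w4.png

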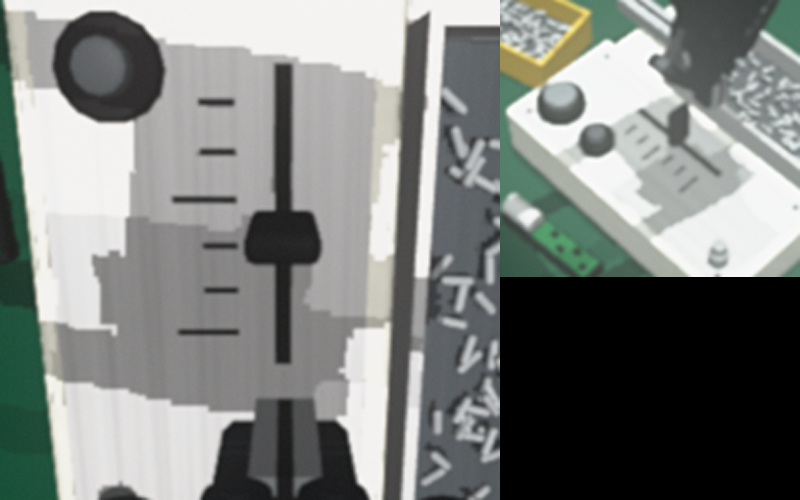

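The third mark (row 199) is where predicted, but the lever's base edge is at row 212 instead of 184. The lever looks about 8 mm short, near the midway point. I'll look again using depth.

```bash
cat >> h.py <<'E'
def lever():
    c=get_calibration("wrist");p,d=get_image("wrist")
    K=c["intrinsics"];T=c["world_from_camera"]
    v,u=np.mgrid[:420,:560];P=np.stack([(u-K[0,2])/K[0,0],(v-K[1,2])/K[1,1],np.ones(u.shape)],-1)*d[...,None]
    P=P@T[:3,:3].T+T[:3,3];q=P[...,:2]-T0;cs,sn=np.cos(YAW),np.sin(YAW)
    x=cs*q[...,0]+sn*q[...,1];y=-sn*q[...,0]+cs*q[...,1];z=P[...,2]
    m=(d>0)&(abs(x-.02)<.008)&(z>.07)&(z<.098)&(y>-.05)&(y<.06)
    t=(d>0)&(abs(x-.02)<.008)&(z>.103)&(z<.110)&(y>-.05)&(y<.06)
    print("face y",m.sum(),np.round(1e3*np.percentile(y[m],[10,50,90]),1),"top y",t.sum(),np.round(1e3*np.percentile(y[t],[2,50,98]),1) if t.any() else "",observe()["time_s"])
E
python3 -c "
from h import *
lever()"
```

```text
face y 175 [4.9 5.  5.1] top y 462 [-4.8  0.6  4.8] 27.5417
```

The lever is at 40.0 mm, balanced exactly midway, because I stopped a hair too early. I'll nudge it 2–3 mm further so it snaps into the third detent.

```bash
python3 - <<'E'
from h import *
move_l(W(.02,-.035,.056),.1)
lever()
move_l(W(.02,-.018,.056),.04)
for y in (-.016,-.015,-.014,-.013,-.012): step(y)
hold(.2)
lever()
move_l(W(.02,-.030,.056),.05)
move_l(W(.02,-.030,.12),.12)
lever()
E
```

```text
face y 740 [-25.    5.    5.2] top y 1243 [-28.6  -0.4   5.1] 28.3833
-16.0 act -16.07 F 0.30 t 29.27
-15.0 act -15.02 F 0.24 t 29.59
-14.0 act -13.95 F -0.01 t 29.91
-13.0 act -12.95 F 0.16 t 30.23
-12.0 act -11.98 F 0.12 t 30.54
face y 778 [-1.7 12.8 13.1] top y 1186 [-5.7  7.8 13. ] 30.7917
face y 152 [12.7 12.8 13. ] top y 462 [ 3.   8.4 12.7] 32.0333
```

```bash
python3 - <<'E'
from h import *
B=lambda z:W(-.03,.105,z)
move_l(B(.12),.12); move_l(B(.056),.08); hold(.15)
f0=np.array(observe()["ft_force"])[2]
hit=move_l(B(.034),.012,max_force=9)
o=observe();print(hit,o["eef_pos"],o["ft_force"][2]-f0,o["time_s"])
hold(.2);o=observe();print(o["eef_pos"],o["ft_force"][2]-f0)
E
```

```text
True [0.54293162 0.14572521 0.04658136] 4.914825039213729 35.4583
[0.54287538 0.14572279 0.04652384] 6.2942231333915215
```

```bash
python3 - <<'E'
from h import *
o=observe();z=o["eef_pos"][2]
for i in range(8):
    z-=.001;move_l(W(-.03,.105,z),.02);hold(.06)
    o=observe();print(round(z,4),np.round(o["eef_pos"][2],4),np.round(o["ft_force"],1),round(o["time_s"],2))
    if o["ft_force"][2]>18: break
E
```

```text
0.0455 0.0465 [-4.9 -1.  10. ] 35.97
0.0445 0.0464 [-7.  -0.9 16.1] 36.27
0.0435 0.0462 [-9.7 -1.9 21.7] 36.58
```

```bash
python3 - <<'E'
from h import *
for z in np.arange(.0465,.0555,.0015):
    move_l(W(-.03,.105,z),.02);hold(.06)
    o=observe();print(round(z,4),np.round(o["eef_pos"][2],4),np.round(o["ft_force"],1),round(o["time_s"],2))
move_l(W(-.03,.105,.13),.15)
move_l(W(-.03,0,.26),.2)
c=get_calibration("wrist");p,d=get_image("wrist");lever();cv2.imwrite("pics/w5.png",p[:,:,::-1])
T=np.linalg.inv(c["world_from_camera"])
for P in (W(-.03,.105,.082),W(-.035,.05,.08)):
    k=c["intrinsics"]@(T[:3,:3]@np.array(P)+T[:3,3]);u,v=(k[:2]/k[2]).astype(int);print(u,v,np.median([dep(c,d,u+i,v+j)[2] for i in(-2,0,2) for j in(-2,0,2)]))
E
```

```text
0.0465 0.0467 [-1.2 -0.1  4. ] 36.94
0.048 0.048 [-0.4  0.7  3.9] 37.25
0.0495 0.0495 [ 0.2 -0.1  2.9] 37.56
0.051 0.051 [ 1.3 -0.3  2.9] 37.87
0.0525 0.0523 [0.7 0.5 2. ] 38.17
0.054 0.0537 [-0.4 -0.  -0.1] 38.48
0.0555 0.0555 [ 0.   0.3 -0.2] 38.79
face y 73 [12.6 12.7 12.9] top y 138 [ 4.2  8.6 12.4] 40.525
287 78 0.08252867370222466
282 134 0.08116646522145143
```

View pics/w5.png

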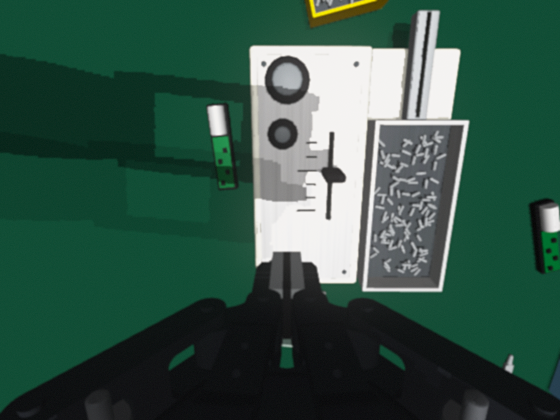

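The release showed the spring returning over about 6 mm. The button is up again at z = 82.5 mm, and the lever stands at the second long mark (row 171). The arm is clear of everything.

```bash
python3 -c "
from plant import *
print(job_done())"
```

```text
the job is handed in; nothing more can be done
None
```

The job is handed in: the lever was pushed to its third click without running past it (measured 47.8 mm of travel), then the larger button was pressed fully down and sprang back up, and the arm moved clear about 41 s into the 51 s limit.

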